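# Stow the pin gauges and close the toolbox

## Task

Put every pin gauge lying on the bench into the V-groove rack in the open toolbox, one to a groove with its pin towards the end stop, and push each along its groove until the pin's end touches the stop plate. Then press the knee of the locked lid stay at its peg until it breaks, and lower the lid gently, without slamming it, until it is fully closed with all the gauges still home. Leave the bottle, the tin and the spanner alone.

Things in the scene. Friction and masses are not known exactly. Their poses are not given: they have to be found in the camera images.
- toolbox: Red toolbox, fixed, 220 mm long (x), 260 wide (y), 70 high, 5 mm walls; lid hinged on its -y side. Origin: centre of underside, z up. Inside, an aluminium block (top 45 mm above the bench) has three V-grooves along x, from x = +30 to +95 mm, where a dark stop plate (58 mm high) ends them. From x = +30 back to -98 mm lies a flat ledge, 29 mm above the bench, for the handles.
- groove0_end (a point): Where the centre of a seated pin's end touches the stop plate, groove nearest the lid hinge: x = +95, y = -52, z = 42 mm in the toolbox's frame; axes as the toolbox. The V is 90 degrees and 29 mm wide at the top. A pin runs towards +x; its handle lies over the ledge, sides upright, underside 1 mm above the ledge.
- groove1_end (a point): The same for the middle groove: x = +95, y = +10, z = 42 mm in the toolbox's frame.
- groove2_end (a point): The same for the third groove, farthest from the lid hinge: x = +95, y = +72, z = 42 mm in the toolbox's frame.
- lid (a joint): Lid angle, rad: 0 = fully open (upright), grows as it is lowered, 1.6 = closed. At angle q the lid rises from the hinge at 1.6 - q rad above level, towards the toolbox's +y. Plate 226 x 266 x 8 mm (outer face 8 mm outside the hinge plane), 0.45 kg. Stiff hinge (0.8 N m): it stays where left. It cannot be lowered while the stay is locked; then about 5 N near the edge lowers it.
- lid_edge (a point): Middle of the lid's free edge, 266 mm from the hinge line, so about 336 mm above the bench when open. A black lip, 60 mm wide, sticks out 12 mm beyond it.
- lid_hinge (a point): Middle of the lid's hinge line, which runs along the toolbox's x at its y = -130 mm, 70 mm above the bench; axes as the toolbox.
- knee (a joint): Bend of the folding stay's knee, rad: 0 = locked (0.14 short of straight, on its stop), 0.14 = straight, growing as it breaks and folds, about 3.1 with the lid closed. Stiff: it stays where left. Some 6 to 10 N at the peg, down and towards the lid, breaks it; above 0.35 it counts as broken.
- knee_peg (a point): Middle of the free length of the knee's peg: level, steel, 16 mm in diameter, sticking out 48 mm along the toolbox's +x from the stay, outside its x = +110 mm end wall. Locked, it is about 141 mm above the bench and 62 mm from the lid. It swings on a 114 mm radius about a pivot at y = +20, z = 70 mm of the toolbox; some 25 mm down and towards own -y breaks the knee.
- gauge0: Steel pin gauge, loose, may be absent: a square handle 45 x 24 x 24 mm and, from its +x face, a round pin 16 mm in diameter and 70 mm long on the same axis. Origin: centre of the handle (12 mm above the bench when it lies flat); x points to the pin's tip. 0.2 kg, balances near the handle's pin end.
- tip0 (a point): Centre of the end face of gauge0's pin, 92.5 mm along x from that gauge's origin.
- gauge1: Steel pin gauge, loose, may be absent: a square handle 45 x 24 x 24 mm and, from its +x face, a round pin 16 mm in diameter and 80 mm long on the same axis. Origin: centre of the handle (12 mm above the bench when it lies flat); x points to the pin's tip. 0.2 kg, balances near the handle's pin end.
- tip1 (a point): Centre of the end face of gauge1's pin, 102.5 mm along x from that gauge's origin.
- gauge2: Steel pin gauge, loose, may be absent: a square handle 45 x 24 x 24 mm and, from its +x face, a round pin 16 mm in diameter and 90 mm long on the same axis. Origin: centre of the handle (12 mm above the bench when it lies flat); x points to the pin's tip. 0.2 kg, balances near the handle's pin end.
- tip2 (a point): Centre of the end face of gauge2's pin, 112.5 mm along x from that gauge's origin.
- gauge3: Steel pin gauge, loose, may be absent: a square handle 45 x 24 x 24 mm and, from its +x face, a round pin 16 mm in diameter and 80 mm long on the same axis. Origin: centre of the handle (12 mm above the bench when it lies flat); x points to the pin's tip. 0.2 kg, balances near the handle's pin end.
- tip3 (a point): Centre of the end face of gauge3's pin, 102.5 mm along x from that gauge's origin.
- oil_bottle: Bystander: oil bottle, upright, 64 mm in diameter, 170 mm high. Origin: centre of its underside.
- grease_tin: Bystander: closed tin, 80 mm in diameter, 70 mm high. Origin: centre of its underside.
- spanner: Bystander: spanner lying flat, 190 mm long. Origin: middle of its underside.

How it is judged:
On the way, in this order (a step that is already met when the one before it is completed fails the run):
1. with the lid still open, every gauge lies in a groove with its pin's end at the stop (x of tip0 in the frame of toolbox between 0.0915 and 0.099 m and z of tip0 in the frame of toolbox between 0.037 and 0.0465 m and angle between the x axis of each of gauge0, gauge1, gauge2, gauge3 and the x axis of toolbox, either way round below 0.09 rad and (y of tip0 in the frame of toolbox between -0.0565 and -0.0475 m or y of tip0 in the frame of toolbox between 0.0055 and 0.0145 m or y of tip0 in the frame of toolbox between 0.0675 and 0.0765 m) and x of tip1 in the frame of toolbox between 0.0915 and 0.099 m and z of tip1 in the frame of toolbox between 0.037 and 0.0465 m and (y of tip1 in the frame of toolbox between -0.0565 and -0.0475 m or y of tip1 in the frame of toolbox between 0.0055 and 0.0145 m or y of tip1 in the frame of toolbox between 0.0675 and 0.0765 m) and x of tip2 in the frame of toolbox between 0.0915 and 0.099 m and z of tip2 in the frame of toolbox between 0.037 and 0.0465 m and (y of tip2 in the frame of toolbox between -0.0565 and -0.0475 m or y of tip2 in the frame of toolbox between 0.0055 and 0.0145 m or y of tip2 in the frame of toolbox between 0.0675 and 0.0765 m) and x of tip3 in the frame of toolbox between 0.0915 and 0.099 m and z of tip3 in the frame of toolbox between 0.037 and 0.0465 m and (y of tip3 in the frame of toolbox between -0.0565 and -0.0475 m or y of tip3 in the frame of toolbox between 0.0055 and 0.0145 m or y of tip3 in the frame of toolbox between 0.0675 and 0.0765 m) and value of joint lid below 0.3 rad), for 0.3 s.
2. the stay's knee is pressed past straight and broken while the lid is still up (value of joint knee above 0.35 rad and value of joint lid below 1 rad), for 0.1 s.
3. the lid is lowered shut (value of joint lid above 1.55 rad), for 0.2 s.
At the end, for the whole second after the job is handed in: Every gauge present lies in one of the three grooves (pin's end within 4.5 mm of the groove's line, axis within 0.09 rad of it, at its resting height) with its pin's end within 3.5 mm of the stop plate, at rest, and the lid is closed (joint above 1.54 rad) (x of tip0 in the frame of toolbox between 0.0915 and 0.099 m and z of tip0 in the frame of toolbox between 0.037 and 0.0465 m and angle between the x axis of each of gauge0, gauge1, gauge2, gauge3 and the x axis of toolbox, either way round below 0.09 rad and (y of tip0 in the frame of toolbox between -0.0565 and -0.0475 m or y of tip0 in the frame of toolbox between 0.0055 and 0.0145 m or y of tip0 in the frame of toolbox between 0.0675 and 0.0765 m) and x of tip1 in the frame of toolbox between 0.0915 and 0.099 m and z of tip1 in the frame of toolbox between 0.037 and 0.0465 m and (y of tip1 in the frame of toolbox between -0.0565 and -0.0475 m or y of tip1 in the frame of toolbox between 0.0055 and 0.0145 m or y of tip1 in the frame of toolbox between 0.0675 and 0.0765 m) and x of tip2 in the frame of toolbox between 0.0915 and 0.099 m and z of tip2 in the frame of toolbox between 0.037 and 0.0465 m and (y of tip2 in the frame of toolbox between -0.0565 and -0.0475 m or y of tip2 in the frame of toolbox between 0.0055 and 0.0145 m or y of tip2 in the frame of toolbox between 0.0675 and 0.0765 m) and x of tip3 in the frame of toolbox between 0.0915 and 0.099 m and z of tip3 in the frame of toolbox between 0.037 and 0.0465 m and (y of tip3 in the frame of toolbox between -0.0565 and -0.0475 m or y of tip3 in the frame of toolbox between 0.0055 and 0.0145 m or y of tip3 in the frame of toolbox between 0.0675 and 0.0765 m) and linear speed of each of gauge0, gauge1, gauge2, gauge3 below 0.02 m/s and value of joint lid above 1.54 rad); the robot touches nothing.
It fails at once if the oil bottle is moved more than 40 mm (distance of oil_bottle from where it was at the start of the episode above 0.04 m).
It fails at once if the grease tin is moved more than 40 mm (distance of grease_tin from where it was at the start of the episode above 0.04 m).
It fails at once if the spanner is moved more than 40 mm (distance of spanner from where it was at the start of the episode above 0.04 m).
It fails at once if the lid is slammed (falls or is driven faster than 3 rad/s) (velocity of joint lid above 3 rad/s).
Of gauge0, gauge1, gauge2, gauge3 only 2 to 3 are there at a start; the rules pass over those that are not, and their reading is None.
At some moment in a run one of gauge0, gauge1, gauge2, gauge3 may be knocked a few centimetres aside while the robot is not near it.
It also fails if it takes over 208 s, if anything falls off the work surface, if the arm or the gripper's body presses on something with over 40 N, if the wrist force passes 120 N, or if a joint passes its speed limit or range.

## Robot

A 7-joint arm with a two-finger parallel gripper is mounted at the origin on the work surface. World frame = base frame: x ahead of the robot, y to its left, z up, the work surface at z = 0. Lengths are in m, angles in rad, forces in N, time in s.
With the tool pointing down it reaches from about 0.35 to 0.9 m from the base axis. Payload 19.9 kg.
Tool frame: the origin (TCP) lies midway between the tips of the shut fingers; the grasp point (between the pads) lies 19 mm behind it; z points along the fingers, y is the line along which they close (so a half turn about z gives the same grasp; the last joint's range is limited). The gripper opens to 94 mm and grips with 3 to 60 N. Pads are 16 mm wide; open, the fingers measure 119 mm over their backs; the gripper's body (75 mm by 177 mm) begins 78 mm behind the grasp point.
Start: joints at [-1.214, 0.417, -0.01, 1.614, 0.005, 1.111, -0.053], TCP at [0.242, 0.576, 0.205] pointing down, gripper open.
Joint ranges: [-2.81, 2.81], [-0.39, 2.02], [-1.27, 1.25], [0.06, 2.57], [-1.19, 4.33], [0.19, 2], [-2.82, 2.82]. Speed limits (rad/s): [1.89, 1.89, 2.39, 2.39, 3.01, 3.01, 3.01].

## Interface

Orientations are given as a 3x3 rotation matrix whose columns are the frame's x, y, z axes.
In Python, from bench import * gives the robot as it stands. Calls block until the motion is done:
- movep(position, orientation): joint-space move of the TCP to a pose.
- servo_line(position, ori=None, rate=0.15, stop_force=None): straight line of the TCP; ori=None keeps the orientation; rate is the mean speed in m/s. With stop_force (N) it stops when the force on the tool has changed by that much, and returns True; else False.
- set_joints(angles): joint-space move.
- open_gripper() and grasp(grip_force=None): open the fingers fully, or close them until they stop; grip_force is the grip in N (None keeps the last).
- pause(seconds).
- inverse_kinematics(position, orientation): joint angles nearest the present ones, or None.
- snapshot(name): name is "side" or "top"; returns a dict with "frame" (400x640x3 uint8, blue, green, red), "z_map" (400x640 float32, m along the optical axis (not along the pixel's ray), 0 where there is no reading), "fx", "fy", "cx", "cy" (pixels), "k1" (the pictures are not rectified: a ray, as slopes to the right and down, at radius r is drawn at 1 + k1 r^2 times it, then the intrinsics apply), "origin" and "orientation" of the camera in the world. Camera axes: x right, y down, z forward; pixel columns grow to the right and rows downward; lengths in m; the calibration is good to about 2 mm. A picture is of the moment at which its call begins.
A pose or a line that the arm cannot do raises IKError and nothing moves.
- sign_off(): hands the job in; it is judged then, once.
Trained networks look in the newest picture that a camera, given by its name, has taken for a name from the list of things; names that differ only in an ending like _2 or _b are one class to them, and where a whole thing is asked for, a point or a joint stands for the part that bears it (a point fixed in the world has none). Each returns a list of dicts, best first, with "p" (0 to 1); they miss things now and then, are a little off and sometimes report something else, mostly with a low value. They report only what shows in the picture. A call takes as long as a camera call.
- look_for(camera, thing): "location" ([x, y, z] in m, in world coordinates, good to about 4 mm: the middle of the surface that is visible of it).
- regions_of(camera, thing): "pixels" (400x640 bool, what is visible of it).
Readings, each from a call of its own:
- current_time(): time.
- current_q(): joint angles.
- current_qd(): joint speeds.
- current_effort(): joint torques, N m.
- current_eef_pos(): TCP position.
- current_orientation(): TCP orientation.
- current_wrist_force(): force on the tool from outside, world axes, zero at the start.
- current_wrist_torque(): the same for the moment, N m.
- current_width(): opening from 0.0 (shut) to 1.0 (fully open).
- current_grasp_force(): force on a finger pad.
Only numpy, scipy, OpenCV 4.12 (cv2) and the standard library are available. Lean on these libraries where they do the work, as an engineer would, in place of code of your own. Each camera call takes 0.05 s, during which the arm holds its last target. There are 200 camera calls.

## Working session

There is one attempt and no reset: what is moved stays moved. The work goes in short steps, each a Python script; the robot and the scene stay as the last script left them, time stands still between calls to the robot, and variables do not carry over. Pictures are saved under pics/ and viewed, at most 14 in all, crops included, and the job is handed in when it is done.

```bash
ls; mkdir -p pics; python3 - <<'E'
from bench import *
import cv2,numpy as np
for n in("top","side"):
    s=snapshot(n); cv2.imwrite(f"pics/{n}0.png",s["frame"])
    print(n,{k:np.round(s[k],4).tolist() for k in("fx","fy","cx","cy","k1","origin","orientation")})
    for t in("toolbox","gauge0","gauge1","gauge2","gauge3","oil_bottle","grease_tin","spanner","knee_peg","lid_edge"):
        print(t,[(round(d["p"],2),np.round(d["location"],3).tolist()) for d in look_for(n,t)][:5])
print(current_time())
E
```

```text
bench.py
pics
top {'fx': 420.1669, 'fy': 420.1669, 'cx': 317.986, 'cy': 195.8003, 'k1': 0.0177, 'origin': [0.5167, -0.0586, 1.3329], 'orientation': [[-0.0025, -0.9949, 0.101], [-1.0, 0.003, 0.0049], [-0.0052, -0.101, -0.9949]]}
toolbox [(0.74, [0.527, -0.153, 0.037])]
gauge0 [(0.54, [0.479, 0.192, 0.021]), (0.51, [0.645, 0.31, 0.026])]
gauge1 [(0.54, [0.479, 0.192, 0.021]), (0.51, [0.645, 0.31, 0.026])]
gauge2 [(0.54, [0.479, 0.192, 0.021]), (0.51, [0.645, 0.31, 0.026])]
gauge3 [(0.54, [0.479, 0.192, 0.021]), (0.51, [0.645, 0.31, 0.026])]
oil_bottle [(0.91, [0.81, 0.086, 0.118])]
grease_tin [(0.65, [0.502, -0.397, 0.076])]
spanner [(0.9, [0.705, -0.356, 0.008]), (0.6, [0.527, -0.247, 0.254])]
knee_peg [(0.57, [0.655, -0.166, 0.15]), (0.46, [0.501, -0.397, 0.072])]
lid_edge [(0.62, [0.53, -0.249, 0.256])]
side {'fx': 386.7987, 'fy': 386.7987, 'cx': 324.399, 'cy': 204.8472, 'k1': -0.0344, 'origin': [0.5264, 0.7524, 0.9534], 'orientation': [[-0.9963, -0.0458, 0.0733], [-0.085, 0.6748, -0.7331], [-0.0159, -0.7365, -0.6762]]}
toolbox [(0.84, [0.521, -0.239, 0.074]), (0.26, [0.819, 0.107, 0.098])]
gauge0 [(0.81, [0.471, 0.201, 0.02]), (0.74, [0.641, 0.314, 0.015])]
gauge1 [(0.81, [0.471, 0.201, 0.02]), (0.74, [0.641, 0.314, 0.015])]
gauge2 [(0.81, [0.471, 0.201, 0.02]), (0.74, [0.641, 0.314, 0.015])]
gauge3 [(0.81, [0.471, 0.201, 0.02]), (0.74, [0.641, 0.314, 0.015])]
oil_bottle [(0.76, [0.813, 0.112, 0.098])]
grease_tin []
spanner [(0.69, [0.736, -0.332, 0.008])]
knee_peg [(0.73, [0.651, -0.166, 0.145])]
lid_edge [(0.65, [0.525, -0.246, 0.224])]
1.1
```

View pics/top0.png

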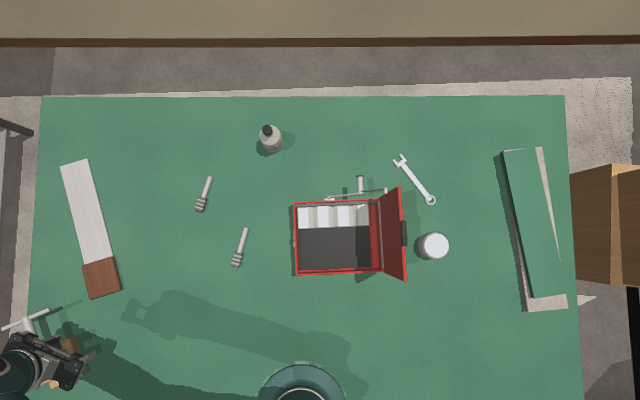

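View pics/side0.png

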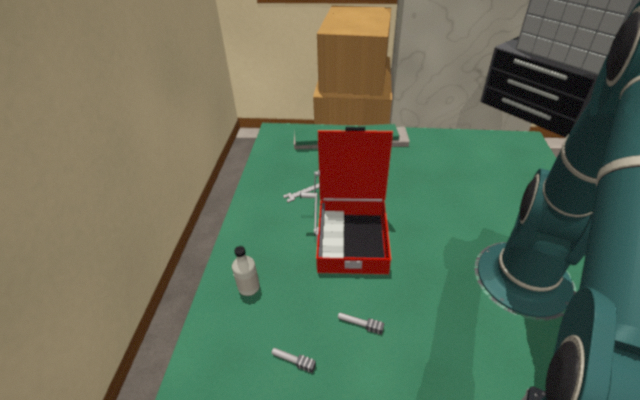

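Top: toolbox around (335,237), lid hinged on its right (-y) side, peg at (360,183). Two gauges, with handles at (200,207) and (237,262) and pins pointing up (+x). Bottle at (270,138), tin at (433,245), spanner at (415,180). The side view confirms two gauges, at (293,360) and (360,323).

```bash
cat > h.py <<'E'
from bench import *
import numpy as np, cv2
from scipy.optimize import minimize
def cloud(s):
    v,u=np.mgrid[0:400,0:640]
    d=np.stack([(u-s["cx"])/s["fx"],(v-s["cy"])/s["fy"]],-1); m=d.copy()
    for _ in range(8): m=d/(1+s["k1"]*(m**2).sum(-1,keepdims=True))
    z=s["z_map"][...,None]
    P=np.concatenate([m*z,z],-1)@np.array(s["orientation"]).T+np.array(s["origin"])
    P[s["z_map"]<=0]=np.nan
    return P
def gauges(cam,box=None):
    """list of dicts: axis yaw, handle centre, tip, length from one view"""
    s=snapshot(cam); P=cloud(s); out=[]
    for r in regions_of(cam,"gauge0"):
        if r["p"]<.3: continue
        q=P[r["pixels"]]; q=q[np.isfinite(q[:,0])]
        zlo=.006 if q[:,1].mean()>.05 else .02
        q=q[q[:,2]>zlo]
        if len(q)<20: continue
        c=q[:,:2].mean(0); a=np.linalg.svd(q[:,:2]-c,full_matrices=False)[2][0]
        t=(q[:,:2]-c)@a; n=(q[:,:2]-c)@[-a[1],a[0]]
        lo,hi=t.min(),t.max(); L=hi-lo
        w=lambda k:np.ptp(n[k])
        if w(t<lo+.03)<w(t>hi-.03): a=-a; t=-t; n=-n; lo,hi=-hi,-lo
        pin=t>lo+.055
        out.append(dict(p=r["p"],yaw=np.arctan2(a[1],a[0]),L=L,back=c+a*lo,tip=c+a*hi,h=c+a*(lo+.0225),zh=np.percentile(q[t<lo+.04,2],90),zp=np.percentile(q[pin,2],90),n=len(q)))
    return out
E
python3 - <<'E'
from h import *
for cam in("top","side"):
    for g in gauges(cam): print(cam,{k:np.round(v,4).tolist() for k,v in g.items()})
for cam in("top","side"):
    P=cloud(snapshot(cam)); m=(abs(P[...,0]-.53)<.16)&(abs(P[...,1]+.13)<.2)
    q=P[m]; rim=q[(q[:,2]>.062)&(q[:,2]<.08)]
    print(cam,len(rim),"pct",np.round(np.percentile(rim,[1,5,50,95,99],axis=0),3).tolist())
    # signed distance to outer rectangle walls centreline
    def cost(v):
        c,s=np.cos(v[2]),np.sin(v[2]); d=rim[:,:2]-v[:2]
        x=c*d[:,0]+s*d[:,1]; y=-s*d[:,0]+c*d[:,1]
        e=np.maximum(abs(x)-.1075,abs(y)-.1275)
        e=np.minimum(np.minimum(abs(abs(x)-.1075)+10*np.maximum(abs(y)-.13,0),abs(abs(y)-.1275)+10*np.maximum(abs(x)-.11,0)),.012)
        return (np.maximum(e-.0025,0)).mean()+.1*(e**2).mean()/.01
    best=min((minimize(cost,[.53+a,-.13+b,t],method="Nelder-Mead",options=dict(xatol=1e-5,fatol=1e-8,maxiter=800)) for a in(-.02,0,.02) for b in(-.03,0,.03) for t in(-.1,0,.1)),key=lambda r:r.fun)
    print(best.x,best.fun)
    bl=q[(q[:,2]>.035)&(q[:,2]<.05)]; print("block",len(bl),np.round(np.percentile(bl,[2,50,98],axis=0),3).tolist())
    for r in regions_of(cam,"knee_peg")[:1]:
        k=P[r["pixels"]]; k=k[np.isfinite(k[:,0])]; print("peg",np.round(np.percentile(k,[5,50,95],axis=0),3).tolist())
s=snapshot("top"); cv2.imwrite("pics/c1.png",cv2.resize(s["frame"][160:300,270:450],None,fx=4,fy=4,interpolation=cv2.INTER_CUBIC))
E
```

```text
top {'p': 0.75, 'yaw': -0.2859, 'L': 0.1117, 'back': [0.6063, 0.3224], 'tip': [0.7135, 0.2909], 'h': [0.6279, 0.3161], 'zh': 0.027, 'zp': 0.0221, 'n': 198}
top {'p': 0.75, 'yaw': -0.2431, 'L': 0.12, 'back': [0.4343, 0.2055], 'tip': [0.5508, 0.1766], 'h': [0.4561, 0.2001], 'zh': 0.0264, 'zp': 0.0215, 'n': 233}
side {'p': 0.7, 'yaw': -0.3099, 'L': 0.1146, 'back': [0.6049, 0.3288], 'tip': [0.7141, 0.2938], 'h': [0.6263, 0.3219], 'zh': 0.0261, 'zp': 0.0199, 'n': 355}
side {'p': 0.56, 'yaw': -0.2695, 'L': 0.1252, 'back': [0.4315, 0.2113], 'tip': [0.5522, 0.178], 'h': [0.4532, 0.2053], 'zh': 0.0246, 'zp': 0.0197, 'n': 370}
top 692 pct [[0.412, -0.245, 0.062], [0.415, -0.242, 0.064], [0.533, -0.125, 0.07], [0.638, 0.02, 0.076], [0.641, 0.023, 0.079]]
[ 0.52471908 -0.11082165  0.04284901] 0.0005534618967209635
block 1454 [[0.422, -0.236, 0.035], [0.582, -0.104, 0.044], [0.619, 0.009, 0.049]]
peg [[0.642, -0.225, 0.08], [0.653, -0.169, 0.147], [0.691, -0.099, 0.18]]
side 780 pct [[0.41, -0.248, 0.062], [0.415, -0.244, 0.063], [0.527, -0.14, 0.07], [0.635, 0.023, 0.078], [0.641, 0.024, 0.08]]
[ 0.52424191 -0.11037868  0.04761835] 0.0008400989218217042
block 1276 [[0.417, -0.24, 0.036], [0.576, -0.1, 0.044], [0.619, 0.023, 0.049]]
peg [[0.642, -0.313, 0.002], [0.662, -0.166, 0.143], [0.695, -0.084, 0.151]]
```

View pics/c1.png

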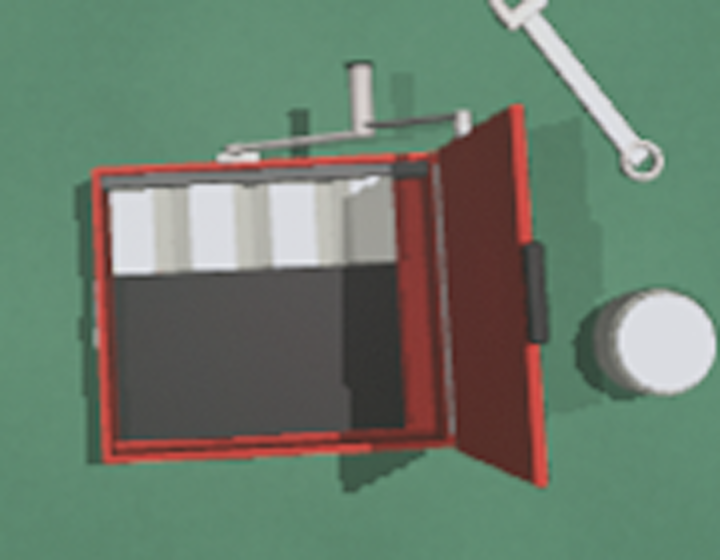

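```bash
cat >> h.py <<'E'
T0=np.array([.5245,-.1106]); TY=.045
def rot(a): return np.array([[np.cos(a),-np.sin(a)],[np.sin(a),np.cos(a)]])
def W(x,y,z): return np.append(T0+rot(TY)@[x,y],z)
def down(yaw):
    "tool down, closing line across heading yaw; the half-turn with the smaller last-joint angle"
    c,s=np.cos(yaw),np.sin(yaw)
    return [np.array([[k*c,k*s*1.0,0],[k*s,-k*c,0],[0,0,-1.]]) for k in(1,-1)]
def best(pos,yaw):
    o=[(abs(q[6]),i) for i,R in enumerate(down(yaw)) if (q:=inverse_kinematics(pos,R)) is not None]
    return down(yaw)[min(o)[1]]
def see(which):
    """mean over both views of the gauge nearest to which (xy)"""
    L=[]
    for cam in("top","side"):
        c=[g for g in gauges(cam) if np.linalg.norm(g["h"]-which)<.08]
        if c: L.append(min(c,key=lambda g:np.linalg.norm(g["h"]-which)))
    return {k:np.mean([g[k] for g in L],axis=0) for k in("h","tip","yaw","L","zh")},len(L)
def pick(which,off,grip=40):
    g,n=see(np.array(which)); print("see",n,{k:np.round(v,4).tolist() for k,v in g.items()})
    a=np.array([np.cos(g["yaw"]),np.sin(g["yaw"])]); p=g["h"]+a*off
    R=best(np.append(p,.12),g["yaw"])
    open_gripper(); movep(np.append(p,.12),R)
    servo_line(np.append(p,.005),rate=.1,stop_force=15)
    grasp(grip); print("width",current_width(),"f",current_grasp_force(),current_eef_pos())
    servo_line(np.append(p,.2),rate=.2)
    print("lifted",current_width(),current_grasp_force(),np.round(current_wrist_force(),1))
    return R
E
python3 - <<'E'
from h import *
R=pick([.627,.319],.008)
print(current_time(),current_q().round(2) if hasattr(current_q(),'round') else current_q())
for k,z in((0,.2),(0,.06)):
    p=W(0,63,0)
    print([inverse_kinematics(W(0,.063,z),D) for D in down(TY)])
E
```

```text
see 2 {'h': [0.6268, 0.3194], 'tip': [0.7121, 0.2932], 'yaw': -0.2976, 'L': 0.1118, 'zh': 0.0263}
width 0.24942042570640596 f 39.99996900558472 [0.63440909 0.31694897 0.00497911]
lifted 0.2517708514797983 39.999409317970276 [-0.4  0.3 -1.9]
7.2083 [-0.59  0.58  0.12  1.38 -0.07  1.18  0.82]
[array([-0.62659226,  0.31235124,  0.79601445,  1.89061629, -0.25692766,
        1.04343478, -1.24970961]), array([-0.12916648,  0.24360217,  0.18858381,  1.87589719, -0.05286819,
        1.02686694,  1.69714937])]
[array([-0.5374231 ,  0.53613581,  0.71880566,  1.99951615, -0.49568983,
        0.78551492, -1.05316104]), array([-0.08331068,  0.43589853,  0.1407426 ,  1.98517233, -0.08930505,
        0.72629508,  1.7270638 ])]
```

```bash
cat >> h.py <<'E'
def keep(yaw):
    "tool-down orientation at heading yaw with the half-turn now in use (least turn)"
    R=np.array(current_orientation()); return max(down(yaw),key=lambda D:np.trace(D.T@R))
def snap(cam,name,box,f=4):
    s=snapshot(cam); r0,r1,c0,c1=box
    cv2.imwrite(f"pics/{name}.png",cv2.resize(s["frame"][r0:r1,c0:c1],None,fx=f,fy=f,interpolation=cv2.INTER_CUBIC))
E
python3 - <<'E'
from h import *
x=.083-.0845
R=keep(TY); movep(W(x,.063,.2),R)
servo_line(W(x,.063,.07),rate=.15)
print(servo_line(W(x,.063,.043),rate=.04,stop_force=5),current_eef_pos(),current_wrist_force())
snap("top","place1",(160,300,270,450))
open_gripper(); pause(.3); print(current_width(),current_wrist_force())
servo_line(W(x,.063,.2),rate=.15)
movep(W(-.06,-.05,.3),R)
snap("top","place2",(160,300,270,450)); snap("side","place2s",(190,290,290,420),5)
a,b=cv2.imread("pics/place1.png"),cv2.imread("pics/place2.png")
c=cv2.imread("pics/place2s.png"); 
cv2.imwrite("pics/p12.png",np.vstack([cv2.resize(np.hstack([a,b]),(800,311)),cv2.resize(c,(370,289))@np.eye(3) if 0 else np.hstack([cv2.resize(c,(370,289)),np.zeros((289,430,3),np.uint8)])]))
print(current_time())
E
```

```text
True [ 0.51973588 -0.04758408  0.04304929] [-0.89452455  0.81415887  5.97240054]
0.9997348946137556 [-0.30250015  0.33718772 -0.41128904]
13.8
```

View pics/p12.png

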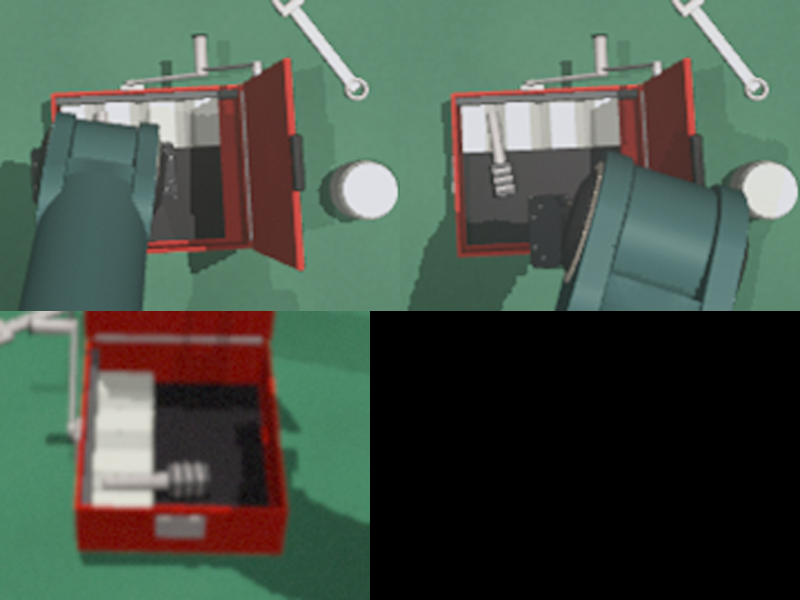

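The gauge lies in groove 2: tip at (492,112), handle at (502,180) in the upper right panel, turned slightly with the handle toward -y. I'll measure it, nudge it and push it home.

```bash
cat >> h.py <<'E'
def inbox():
    "gauges in the toolbox, in its frame, per view"
    for cam in("top","side"):
        P=cloud(snapshot(cam))
        for r in regions_of(cam,"gauge0"):
            q=P[r["pixels"]]; q=q[np.isfinite(q[:,0])]
            if r["p"]<.3 or len(q)<20: continue
            t=(q[:,:2]-T0)@rot(TY); ok=(abs(t)<[.1,.12]).all(1)&(q[:,2]>.036); t,z=t[ok],q[ok,2]
            if len(t)<20: continue
            o=np.argsort(t[:,0]); t=t[o]; z=z[o]; lo,hi=np.percentile(t[:,0],[1,99])
            hd=t[t[:,0]<lo+.035]; pn=t[t[:,0]>hi-.04]
            mid=lambda a:(a[:,1].min()+a[:,1].max())/2
            print(cam,"p%.2f"%r["p"],"x %.3f..%.3f"%(lo,hi),"handle y %.4f (w %.3f)"%(mid(hd),np.ptp(hd[:,1])),"pin y %.4f (w %.3f)"%(mid(pn),np.ptp(pn[:,1])),"z",np.round([np.percentile(z[t[:,0]<lo+.035],80),np.percentile(z[t[:,0]>hi-.04],80)],3))
E
python3 - <<'E'
from h import *
movep([.45,.2,.3],keep(TY)); inbox()
# stop plate / block check in box frame from the top view
P=cloud(snapshot("top")); t=(P[...,:2]-T0)@rot(TY); z=P[...,2]
i=(abs(t[...,1])<.12)
pl=i&(abs(z-.058)<.005)&(t[...,0]>.07)&(t[...,0]<.104); print("plate x",np.round(np.percentile(t[pl][:,0],[2,50,98]),4))
bl=i&(abs(z-.045)<.003)&(t[...,0]>.01)&(t[...,0]<.095)
print("block top y hist",np.histogram(t[bl][:,1],bins=np.arange(-.125,.126,.01))[0], "x",np.percentile(t[bl][:,0],[2,98]))
E
```

```text
top p0.70 x -0.028..0.081 handle y 0.0666 (w 0.026) pin y 0.0747 (w 0.018) z [0.055 0.053]
top p0.54 x 0.030..0.099 handle y 0.0097 (w 0.217) pin y 0.0001 (w 0.239) z [0.047 0.05 ]
side p0.59 x -0.032..0.080 handle y 0.0665 (w 0.029) pin y 0.0719 (w 0.024) z [0.055 0.053]
plate x [0.0762 0.0991 0.1037]
block top y hist [ 0  0 14 49 55 57 24  0 20 52 51 51 34  0 16 48 53 46 39 10 17 48 53 58
 22] x [0.03153068 0.09374307]
```

```bash
python3 - <<'E'
from h import *
R=keep(TY)
grasp(10)
def go(x,y,z,**k): return servo_line(W(x,y,z),**k)
movep(W(-.015,.03,.15),R); go(-.015,.03,.036)
print("nudge",go(-.015,.0475,.036,rate=.03,stop_force=10),(np.array(current_eef_pos())[:2]-T0)@rot(TY))
go(-.015,.03,.036); go(-.015,.03,.1); go(-.06,.072,.1); go(-.06,.072,.037)
print("push",go(-.02,.072,.037,rate=.03,stop_force=6),(np.array(current_eef_pos())[:2]-T0)@rot(TY),current_wrist_force())
go(-.06,.072,.037); go(-.06,.072,.15)
movep([.43,.2,.3],R); inbox(); print(current_time())
E
```

```text
nudge False [-0.01501891  0.04758311]
push True [-0.03402089  0.07204276] [ 0.26744656  0.34646621 -0.41731671]
top p0.76 x -0.021..0.090 handle y 0.0740 (w 0.024) pin y 0.0737 (w 0.014) z [0.054 0.051]
side p0.68 x -0.020..0.087 handle y 0.0744 (w 0.026) pin y 0.0750 (w 0.016) z [0.054 0.05 ]
25.0583
```

```bash
python3 - <<'E'
from h import *
R=keep(TY)
def go(x,y,z,**k): return servo_line(W(x,y,z),**k)
movep(W(-.06,.072,.15),R); go(-.06,.072,.037)
for f in(3,15):
    print("push",go(-.02,.072,.037,rate=.02,stop_force=f),(np.array(current_eef_pos())[:2]-T0)@rot(TY),current_wrist_force())
go(-.06,.072,.037); go(-.06,.072,.15)
movep([.43,-.0,.35],R); open_gripper()
for cam in("top","side"):
    for g in gauges(cam): print(cam,{k:np.round(v,4).tolist() for k,v in g.items()})
E
```

```text
push True [-0.03213096  0.07200666] [ 0.39367701 -0.43240874  0.51089607]
push True [-0.03068223  0.07205213] [-0.32289323  0.00325119  0.1837347 ]
top {'p': 0.5, 'yaw': 0.0392, 'L': 0.1133, 'back': [0.5028, -0.0382], 'tip': [0.616, -0.0337], 'h': [0.5253, -0.0373], 'zh': 0.0563, 'zp': 0.052, 'n': 252}
side {'p': 0.93, 'yaw': -0.2691, 'L': 0.1258, 'back': [0.4316, 0.2114], 'tip': [0.5529, 0.1779], 'h': [0.4533, 0.2054], 'zh': 0.0251, 'zp': 0.0197, 'n': 368}
```

```bash
python3 - <<'E'
from h import *
def go(x,y,z,**k): return servo_line(W(x,y,z),**k)
tb=lambda:((np.array(current_eef_pos())[:2]-T0)@rot(TY)).round(4)
pick([.4545,.203],-.004,50)
R=keep(TY); x=-.036
movep(W(x,.01,.2),R); go(x,.01,.07)
print(go(x,.01,.035,rate=.04,stop_force=5),current_eef_pos(),current_wrist_force())
open_gripper(); pause(.3)
go(x,.01,.2); movep([.43,.2,.35],R); inbox(); print(current_time())
snap("top","b1",(160,300,270,450))
E
```

```text
see 2 {'h': [0.4535, 0.2035], 'tip': [0.5513, 0.1769], 'yaw': -0.2652, 'L': 0.1238, 'zh': 0.0256}
width 0.24657067334596028 f 49.81393039226532 [0.44960555 0.20446268 0.00497815]
lifted 0.2489750889635683 49.81269657611847 [-0.2 -0.3 -3.4]
True [ 0.48784473 -0.10198599  0.03471778] [1.05843744 0.6694633  5.53979951]
top p0.71 x -0.050..0.067 handle y 0.0119 (w 0.024) pin y 0.0119 (w 0.016) z [0.055 0.05 ]
top p0.61 x -0.018..0.094 handle y 0.0737 (w 0.024) pin y 0.0721 (w 0.017) z [0.055 0.051]
side p0.83 x -0.020..0.092 handle y 0.0730 (w 0.028) pin y 0.0707 (w 0.028) z [0.053 0.05 ]
side p0.74 x -0.053..0.065 handle y 0.0100 (w 0.028) pin y 0.0124 (w 0.015) z [0.054 0.049]
44.8
```

View pics/b1.png

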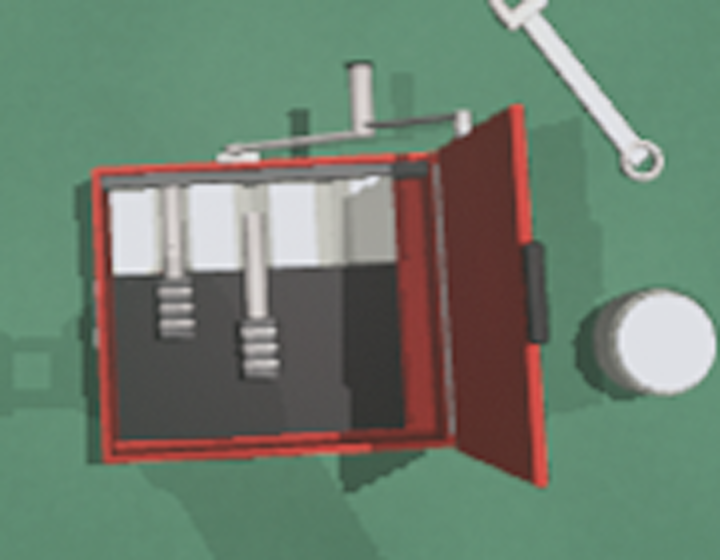

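Both gauges lie straight in grooves 2 and 1. A's pin (tip at 173,188) reaches the plate, and B's tip (255,212) is still about 25 mm short. Next: push B home, then check A by pushing harder.

```bash
python3 - <<'E'
from h import *
def go(x,y,z,**k): return servo_line(W(x,y,z),**k)
tb=lambda:((np.array(current_eef_pos())[:2]-T0)@rot(TY)).round(4)
R=keep(TY); grasp(10)
for y,x0,x1 in((.010,-.085,-.025),(.072,-.06,-.015)):
    movep(W(x0,y,.15),R); go(x0,y,.037)
    for f in(12,20,25): print("push",y,f,go(x1,y,.037,rate=.02,stop_force=f),tb(),np.round(current_wrist_force(),1))
    go(x0,y,.037); go(x0,y,.15)
movep([.43,.2,.35],R); inbox(); print(current_time())
E
```

```text
push 0.01 12 True [-0.0407  0.01  ] [-0.5  0.4 -0.5]
push 0.01 20 True [-0.0409  0.0101] [ 0.5 -0.9  0.2]
push 0.01 25 True [-0.0409  0.0101] [-0.3 -0.3 -0.3]
push 0.072 12 True [-0.0306  0.072 ] [0.1 1.  1. ]
push 0.072 20 True [-0.0307  0.072 ] [ 0.9 -0.6  0.7]
push 0.072 25 True [-0.0308  0.072 ] [0.  0.5 0.3]
top p0.69 x -0.018..0.092 handle y 0.0739 (w 0.024) pin y 0.0735 (w 0.014) z [0.056 0.051]
top p0.67 x -0.024..0.092 handle y 0.0120 (w 0.017) pin y 0.0118 (w 0.012) z [0.055 0.052]
side p0.52 x -0.020..0.094 handle y 0.0742 (w 0.027) pin y 0.0736 (w 0.032) z [0.054 0.05 ]
58.5667
```

Both gauges are home: the push stops at x = -30.7 and -40.9 mm differ by 10.2 mm, which matches the difference in pin length. Next the peg.

```bash
python3 - <<'E'
from h import *
for cam in("top","side"):
    P=cloud(snapshot(cam)); t=np.concatenate([(P[...,:2]-T0)@rot(TY),P[...,2:]],-1)
    m=(t[...,0]>.105)&(t[...,0]<.19)&(abs(t[...,1]+.065)<.04)&(t[...,2]>.11)&(t[...,2]<.17)
    q=t[m]
    for a in np.arange(.105,.19,.01):
        k=q[(q[:,0]>=a)&(q[:,0]<a+.01)]
        if len(k): print(cam,round(a,3),len(k),"y %.3f..%.3f z %.3f..%.3f"%(k[:,1].min(),k[:,1].max(),k[:,2].min(),k[:,2].max()))
# approach feasibility
c=np.array([.02,.07])
def tilt(phi,yaw=TY):
    z=np.append(rot(yaw)@[0,-np.sin(phi)],-np.cos(phi)); y=np.append(rot(yaw)@[1,0],0)
    return [np.column_stack([np.cross(s*y,z),s*y,z]) for s in(1,-1)]
for phi in(.3,.68,.9):
    for R in tilt(phi): print(phi,inverse_kinematics(W(.14,-.04,.2),R),inverse_kinematics(W(.14,-.08,.12),R))
E
```

```text
top 0.115 60 y -0.104..-0.026 z 0.112..0.170
top 0.125 25 y -0.094..-0.059 z 0.139..0.165
top 0.135 19 y -0.075..-0.060 z 0.140..0.151
top 0.145 20 y -0.074..-0.060 z 0.143..0.151
top 0.155 16 y -0.072..-0.060 z 0.146..0.152
top 0.165 14 y -0.076..-0.058 z 0.142..0.151
side 0.115 61 y -0.104..-0.027 z 0.112..0.169
side 0.125 18 y -0.103..-0.059 z 0.136..0.169
side 0.135 15 y -0.069..-0.058 z 0.134..0.151
side 0.145 15 y -0.070..-0.058 z 0.135..0.149
side 0.155 15 y -0.068..-0.059 z 0.136..0.150
side 0.165 12 y -0.078..-0.057 z 0.135..0.152
0.3 [-0.61592257  0.71307764  1.00460765  1.55360459 -0.33645142  1.08603106
  0.42300641] [-0.500137    0.78321399  0.9035071   1.6001551  -0.37156763  0.93851205
  0.46705343]
0.3 [ 0.51491968  0.60740906 -0.72972475  1.5109021   0.72792569  1.27307211
  2.79771282] [ 0.57152188  0.71012329 -0.73026251  1.55912966  0.83452429  1.16744438
  2.75756829]
0.68 [-0.72787306  0.72898833  0.88516371  1.61175486  0.16509681  0.98571494
 -0.04297011] [-0.6788542   0.86352506  0.90921909  1.65904033  0.04896589  0.82124611
  0.01590821]
0.68 [ 0.23674788  0.61866484 -0.55060403  1.57498461  0.99878664  1.37770709
  2.5416133 ] [ 0.17641655  0.68172078 -0.37105358  1.62667457  1.00796917  1.19988767
  2.50609717]
0.9 [-0.72792148  0.75767275  0.75620887  1.62794326  0.47783741  1.03454378
 -0.33755159] [-0.65122386  0.86516911  0.72440404  1.66535683  0.48350048  0.8869011
 -0.39921434]
0.9 [-0.69858431  0.73904747  0.70661032  1.6269367   0.51825688  1.05003081
  2.7747807 ] [-0.65522315  0.86801667  0.73112441  1.66549263  0.47656199  0.88461195
  2.74740034]
```

```bash
cat >> h.py <<'E'
def tilt(phi,yaw=TY):
    "closing line along the box's x, fingers down and towards its -y by phi"
    z=np.append(rot(yaw)@[0,-np.sin(phi)],-np.cos(phi)); y=np.append(rot(yaw)@[1,0],0)
    return np.column_stack([np.cross(y,z),y,z])
PX=.150
def peg(th,gap,r=.1135):
    "TCP pose whose tip is gap behind the peg's surface at swing angle th"
    c=np.array([.02,.07])+r*np.array([np.cos(th),np.sin(th)]); d=np.array([-np.sin(th),np.cos(th)])
    p=c-d*(.008+gap); return W(PX,p[0],p[1]),tilt(np.pi-th)
E
python3 - <<'E'
from h import *
grasp(10); th0=np.arctan2(.072,-.087)
p,R=peg(th0,.06)
movep(p+[0,0,.1],R); movep(p,R); print(current_eef_pos(),p)
p,R=peg(th0,.012); servo_line(p,rate=.1)
for d in np.r_[-.05:.29:.03]:
    p,R=peg(th0+max(d,0),0 if d>=0 else .004)
    servo_line(p,ori=R,rate=.03); print(round(d,2),np.round(current_wrist_force(),1))
p,R=peg(th0+.28,.06); servo_line(p,rate=.1); movep(p+[0,0,.12],R)
movep([.43,.2,.4],best([.43,.2,.4],TY))
snap("top","k1",(160,300,270,450)); inbox(); print(current_time())
E
```

```text
[ 0.67584906 -0.12781983  0.19623415] [ 0.67543162 -0.12791305  0.19475075]
-0.05 [-0.5 -0.4  0.8]
-0.02 [ 0.1  0.4 -0.1]
0.01 [ 0.5 -0.4  0.3]
0.04 [-0.5  0.3  1.3]
0.07 [ 0.4 -0.1  0.9]
0.1 [0.1 0.4 1.1]
0.13 [0.7 0.5 2.9]
0.16 [0.8 1.  3.8]
0.19 [0.7 1.2 4.5]
0.22 [0.3 2.2 4.5]
0.25 [0.1 2.4 5.9]
0.28 [0.3 3.1 7.1]
top p0.65 x -0.030..0.091 handle y 0.0123 (w 0.023) pin y 0.0120 (w 0.013) z [0.055 0.051]
top p0.60 x -0.018..0.095 handle y 0.0738 (w 0.024) pin y 0.0747 (w 0.016) z [0.055 0.051]
side p0.60 x -0.020..0.091 handle y 0.0753 (w 0.027) pin y 0.0765 (w 0.012) z [0.054 0.049]
side p0.55 x -0.029..0.091 handle y 0.0104 (w 0.029) pin y 0.0126 (w 0.018) z [0.054 0.049]
68.0667
```

View pics/k1.png

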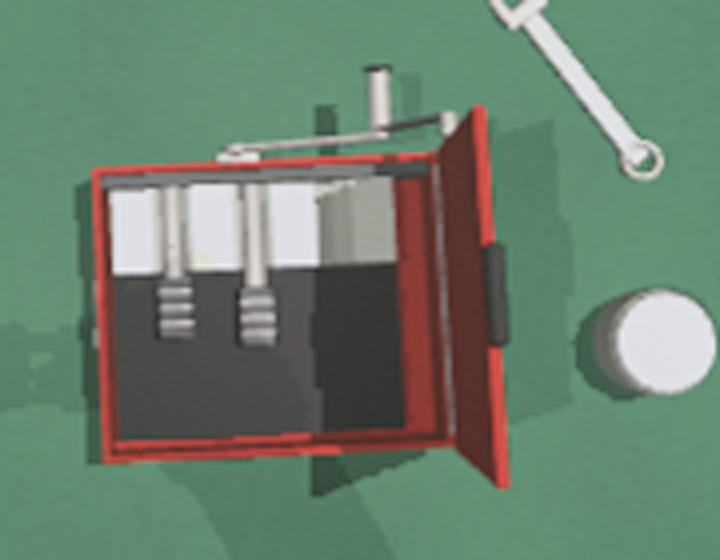

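The lid has come forward a little (edge 520 to 485) and the peg has moved from 361 to 378. I'll measure the peg, then press further for margin.

```bash
cat >> h.py <<'E'
def state():
    for cam in("top","side"):
        P=cloud(snapshot(cam)); t=np.concatenate([(P[...,:2]-T0)@rot(TY),P[...,2:]],-1)
        q=t[(t[...,0]>.138)&(t[...,0]<.168)&(abs(t[...,1]+.08)<.08)&(t[...,2]>.05)&(t[...,2]<.17)]
        if len(q): print(cam,len(q),"peg y %.3f ztop %.3f"%(np.median(q[:,1]),np.percentile(q[:,2],90)))
        m=(abs(t[...,0])<.09)&(t[...,1]<.16)&(t[...,1]>-.17)&(t[...,2]>.12); q=t[m]-[0,-.13,.07]
        a=np.arctan2(q[:,2],q[:,1]); print(" lid q about %.3f"%(1.6-np.median(a)),len(q))
E
python3 - <<'E'
from h import *
state()
grasp(10); th0=np.arctan2(.072,-.087)
p,R=peg(th0+.25,.05); movep(p+[0,0,.08],R); movep(p,R)
for d in np.r_[.25:.43:.03]:
    p,R=peg(th0+d,0); servo_line(p,ori=R,rate=.04); print(round(d,2),np.round(current_wrist_force(),1))
p,R=peg(th0+.42,.06); servo_line(p,rate=.1); movep(p+[0,0,.12],R)
movep([.43,.2,.4],best([.43,.2,.4],TY))
state(); inbox(); print(current_time())
E
```

```text
top 57 peg y -0.082 ztop 0.125
 lid q about 0.080 888
side 43 peg y -0.080 ztop 0.124
 lid q about 0.083 3251
0.25 [ 0.2 -0.4 -1.1]
0.28 [0.6 2.  2.9]
0.31 [0.  2.7 7. ]
0.34 [0.1 2.5 9.2]
0.37 [-1.   2.6 10.9]
0.4 [-0.3  1.9 13.2]
top 58 peg y -0.087 ztop 0.114
 lid q about 0.199 696
side 46 peg y -0.083 ztop 0.113
 lid q about 0.236 2850
top p0.78 x -0.015..0.091 handle y 0.0748 (w 0.022) pin y 0.0740 (w 0.014) z [0.055 0.052]
top p0.61 x -0.028..0.093 handle y 0.0121 (w 0.023) pin y 0.0121 (w 0.020) z [0.055 0.051]
side p0.85 x -0.025..0.088 handle y 0.0117 (w 0.028) pin y 0.0122 (w 0.013) z [0.054 0.05 ]
side p0.53 x -0.020..0.091 handle y 0.0735 (w 0.026) pin y 0.0748 (w 0.014) z [0.054 0.05 ]
side p0.31 x -0.095..0.099 handle y -0.0967 (w 0.046) pin y -0.0023 (w 0.235) z [0.292 0.271]
76.3833
```

The knee is broken: the peg has gone about 40 mm down its arc and the lid is at about 0.22 rad and moving freely. Next, lower the lid from behind its outer face.

```bash
cat >> h.py <<'E'
def lidp(q,gap=0,r=.235,h=.010):
    a=1.6-q; n=np.array([-np.sin(a),np.cos(a)])
    p=np.array([-.13,.07])+r*np.array([np.cos(a),np.sin(a)])+(.008+gap)*n
    return W(0,p[0]-h*np.sin(a),p[1])
E
python3 - <<'E'
from h import *
grasp(10); R=tilt(0)
p=lidp(.15,.03)
for R in(tilt(0),tilt(0)@np.diag([-1,-1,1])):
    print([inverse_kinematics(x,R) is not None for x in(p+[0,0,.15],p,lidp(.5),lidp(1),lidp(1.6))])
R=tilt(0); movep(p+[0,0,.13],R); servo_line(p,rate=.1,stop_force=8)
for q in np.r_[.15:1.57:.07]:
    hit=servo_line(lidp(q),rate=.08,stop_force=30)
    print(round(q,2),hit,np.round(current_wrist_force(),1))
    if hit: break
state(); print(current_time())
E
```

```text
[True, True, True, True, True]
[True, True, True, True, True]
0.15 False [ 0.7 -0.1  0.5]
0.22 False [ 0.4  0.5 -0.5]
0.29 False [ 0.3 -0.9  0.6]
0.36 False [-0.9 -0.8  0.3]
0.43 False [-0.3 -0.  -0.4]
0.5 False [-0.3  0.1 -0.5]
0.57 False [-0.5  0.1  0.9]
0.64 False [-0.3 -0.6 -0.1]
0.71 False [ 0.2 -1.3  0.6]
0.78 False [ 1.   1.  -0.4]
0.85 False [0.4 0.1 0.2]
0.92 False [ 0.3  0.4 -0.2]
0.99 False [ 0.1 -0.3  0.1]
1.06 False [ 0.4  0.  -0.7]
1.13 False [-0.3 -0.3  0. ]
1.2 False [-0.1  0.1 -0.5]
1.27 False [ 0.2 -0.3  1.4]
1.34 False [-0.3  0.4  1. ]
1.41 False [-0.4  0.8 -0.4]
1.48 False [0.6 0.6 0.3]
1.55 False [-0.6 -0.4 -0. ]
top 51 peg y -0.089 ztop 0.062
 lid q about 0.528 4242
side 38 peg y -0.089 ztop 0.060
 lid q about 0.818 3989
87.5667
```

```bash
python3 - <<'E'
from h import *
print(servo_line(lidp(1.6,-.004),rate=.02,stop_force=12),current_eef_pos(),np.round(current_wrist_force(),1)); pause(.4)
p=np.array(current_eef_pos()); servo_line(p+[0,0,.12],rate=.1); movep([.43,.25,.4],best([.43,.25,.4],TY))
P=cloud(snapshot("top")); t=np.concatenate([(P[...,:2]-T0)@rot(TY),P[...,2:]],-1)
q=t[(abs(t[...,0])<.1)&(t[...,1]>-.12)&(t[...,1]<.12)]
print(len(q),np.polyfit(q[:,1],q[:,2],1))
snap("side","end",(0,400,0,640),1); print(current_time())
E
```

```text
True [ 0.51983669 -0.00597076  0.07815857] [-3.7 -0.6 13.6]
5443 [-0.00093288  0.07813747]
91.2917
```

View pics/end.png

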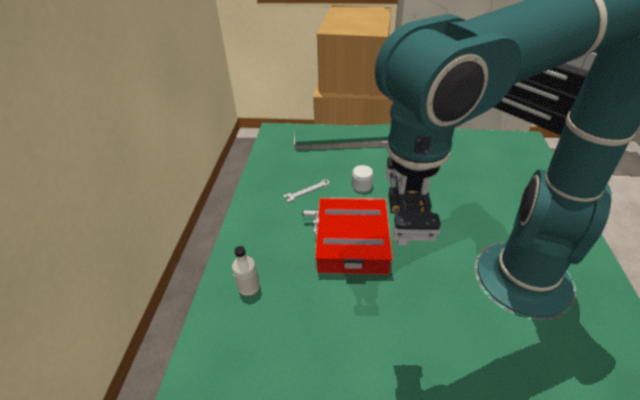

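The lid is flat on the toolbox at (353,235), with its plane at 78 mm and no slope. The bottle, tin and spanner are where they were.

```bash
python3 -c "
from bench import *
pause(.5); print(sign_off())"
```

```text
the job is handed in; nothing more can be done
None
```

Job handed in at about 92 s: both gauges on the bench were pushed home against the stop plate (grooves 1 and 2), the knee is broken, the lid is closed flat, and the bottle, tin and spanner look unmoved; the gauges couldn't be seen once the lid was shut, and no verdict came back.

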